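# Set out unpacked cases on the sloping ledge, put the scraper away and close the carton

## Robot

A 6-joint arm with a two-finger parallel gripper is mounted at the origin on the work surface. World frame = base frame: x ahead of the robot, y to its left, z up, the work surface at z = 0. Lengths are in m, angles in rad, forces in N, time in s.
With the tool pointing down it reaches from about 0.25 to 0.775 m from the base axis. Payload 8.9 kg.
Tool frame: the origin (TCP) lies midway between the tips of the shut fingers; the grasp point (between the pads) lies hold_point_z behind it (hold_point_z is the distance from the TCP to the grasp point, in m); z points along the fingers, y is the line along which they close (so a half turn about z gives the same grasp; the last joint's range is limited). The gripper opens to 85 mm and grips with 20 to 120 N. Pads are 22 mm wide; open, the fingers measure 114 mm over their backs; the gripper's body (76 mm by 85 mm) begins 54 mm behind the grasp point. The pads swing forward as they close: fully open they stand 13 mm farther back than shut.
Start: joints at [-1.286, 0.291, -0.153, 1.127, 0, 1.431], TCP at [0.216, -0.479, 0.231] pointing down, gripper open.
Joint ranges: [-2.52, 2.52], [-0.91, 1.74], [-1.3, 1.37], [-1.96, 2.02], [-1.52, 1.47], [-3.14, 3.14]. Speed limits (rad/s): [2.22, 2.22, 2.79, 3.14, 3.14, 3.14].

## Interface

Orientations are given as a rotation vector (axis times angle).
In Python, from workcell import observe, camera, hand_in, find_in, hold_point_z gives the robot as it stands.
- The arm moves only by the tool move_arm, never from a script. Its argument "steps" is a list of rows, each an object of numbers: "x", "y", "z": the shift along the world's x, y, z in cm; "ax", "ay", "az": the turn, a rotation vector about the world's x, y, z in rad; "claw": the finger opening in cm, from 0 to 8.54. A call has exactly 5 rows; each row is the pose to reach, as a shift and turn from the pose commanded when the call began; what a row does not reach only later rows make up. A row lasts 1/8 s, in which the tool goes at most 62.5 mm and 10.7 degrees, less where a joint would pass 70% of its speed; a pose out of reach is approached as far as the arm can. A call with a gripper value outside its range is refused whole. The fingers move at their own pace and stop on an object; "squeeze" is the grip in N (left out, the last holds). Time passes only in rows, so rows that repeat a pose let the fingers close, or fill a call up. It gives the time, the measured TCP pose, the force, the opening and the grip force at its end, in the units of the state.
- observe(): the state, without advancing time (a new reading comes with each control period).
- camera(name): name is "scene" or "top" or "wrist"; returns a dict with "img" (420x560x3 uint8, red, green, blue), "fx", "fy", "cx", "cy" (pixels), "origin" and "attitude" of the camera in the world. Camera axes: x right, y up, looking along -z (the intrinsics and any distortion apply to the point x, -y, -z); pixel columns grow to the right and rows downward; lengths in m; the calibration is good to about 2 mm. The wrist camera is an equidistant fisheye: a pixel r from the principal point sees the ray r / f radians off the axis. A picture is of the moment at which its call begins. There is no depth.
- hand_in(): hands the job in; it is judged then, once.
Trained networks look in the newest picture that a camera, given by its name, has taken for a name from the list of things; names that differ only in an ending like _2 or _b are one class to them, and where a whole thing is asked for, a point or a joint stands for the part that bears it (a point fixed in the world has none). Each returns a list of dicts, best first, with "p" (0 to 1); they miss things now and then, are a little off and sometimes report something else, mostly with a low value. They report only what shows in the picture. A call takes as long as a camera call.
- find_in(thing, camera): "uv" ([column, row] in pixels, amid what is visible of it).
The state is a dict: "t": time; "joint_pos": joint angles; "dq": joint speeds; "joint_torque": joint torques, N m; "position": TCP position; "tcp_rot": TCP orientation; "force": force on the tool from outside, world axes, zero at the start; "ft_torque": the same for the moment, N m; "opening": opening from 0.0 (shut) to 1.0 (fully open); "grip_force": force on a finger pad.
Only numpy, scipy, OpenCV 4.12 (cv2) and the standard library are available. Lean on these libraries where they do the work, as an engineer would, in place of code of your own. Each camera call takes 0.05 s, during which the arm holds its last target. There are 200 camera calls.

## Task

Set every grey case side by side on the narrow sloping ledge, lid up, latch side to the front against the low lip, flat on the slope and wholly within the length of the ledge. Slide the scraper blade-first fully home into the slot of the wooden block, and close the carton: fold both end flaps down flat while the cover is still open, then fold the cover down flat over them. Leave the loupe, the jar and the roll of tape where they stand.

Things in the scene. Friction and masses are not known exactly. Their poses are not given: they have to be found in the camera images.
- case0: small closed hard case of grey plastic, 52 mm deep (x) x 62 mm wide (y) x 34 mm high, about 90 g, with a black latch in the middle of its front (-x) side that folds over the top edge. Origin at the centre of its underside, z up out of the lid. 2 to 4 such cases are present, standing upright on the bench; None if absent
- case0_front (a point): middle of the lower edge of its front (latch) side, 26 mm in front (-x) of the origin
- case1: small closed hard case of grey plastic, 52 mm deep (x) x 62 mm wide (y) x 34 mm high, about 90 g, with a black latch in the middle of its front (-x) side that folds over the top edge. Origin at the centre of its underside, z up out of the lid. 2 to 4 such cases are present, standing upright on the bench; None if absent
- case1_front (a point): middle of the lower edge of its front (latch) side, 26 mm in front (-x) of the origin
- case2: small closed hard case of grey plastic, 52 mm deep (x) x 62 mm wide (y) x 34 mm high, about 90 g, with a black latch in the middle of its front (-x) side that folds over the top edge. Origin at the centre of its underside, z up out of the lid. 2 to 4 such cases are present, standing upright on the bench; None if absent
- case2_front (a point): middle of the lower edge of its front (latch) side, 26 mm in front (-x) of the origin
- case3: small closed hard case of grey plastic, 52 mm deep (x) x 62 mm wide (y) x 34 mm high, about 90 g, with a black latch in the middle of its front (-x) side that folds over the top edge. Origin at the centre of its underside, z up out of the lid. 2 to 4 such cases are present, standing upright on the bench; None if absent
- case3_front (a point): middle of the lower edge of its front (latch) side, 26 mm in front (-x) of the origin
- ledge: narrow wooden ledge fixed on a stand, 320 mm long (y, to the left), 36 mm deep, sloping 15 degrees down to the robot. Origin: mid-length, on the upper face, at the inner side of the lip, 110 mm above the bench. x up the slope to the rear, z normal to the face. Lip: x -6 to 0, 5 mm high. Cases overhang the rear edge; with the front over 10 mm behind the lip they tip off
- scraper: flat scraper lying on the bench, 150 g: steel blade 90 mm long (x 0 to 90 mm), 40 mm wide (y), 4 mm thick, and a black handle 90 mm long (x -90 to 0), 24 mm wide, 20 mm high. Undersides of blade and handle are flush. Origin: underside, at the shoulder between them; x towards the blade tip, z up. Balance point is near x = +20 mm
- block: fixed wooden block 120 mm deep (x) x 90 mm wide (y) x 80 mm high; origin: centre of its underside. In its front (-x) face is the mouth of a level slot, open only there: 48 mm wide, 12 mm high, 114 mm deep, floor 50 mm above the bench; x points into it. The floor juts out 14 mm before the face as a sill, over the whole width. The handle is too high to enter: its shoulder stops at the face
- mouth (a point): middle of the lower edge of the slot mouth, in the front face of the block: (-60, 0, 50) mm from its origin
- carton: fixed open cardboard carton 140 mm (x) x 150 mm (y) x 80 mm high, origin at the centre of its underside; walls 5 mm. It holds foam with round white jars below the rim; nothing is put in or taken out
- flap_left (a joint): hinge angle of the left end flap (130 mm wide, 65 mm long, 4 mm thick), hinged along the rim on the +y side of the carton (hinge line at y = 75 mm, z = 80 mm in the carton frame). 0: lying level over the opening; 1.57: upright; more: leaning outwards; range 0 to 2.5. The creases are slightly stiff (0.03 N m), flaps stay where they are left
- flap_right (a joint): the same for the right end flap, hinged at y = -75 mm, z = 80 mm
- cover (a joint): hinge angle of the cover flap (148 mm wide, 138 mm long, 4 mm thick), hinged along the rim on the near (-x) side (hinge line at x = -70 mm, z = 86 mm in the carton frame). 0: lying level on top of the end flaps, closing the whole carton; 1.57: upright; more: leaning out towards the robot; range 0 to 2.5; stays where it is left
- loupe: bystander: black eyepiece loupe, 38 mm across, 40 mm tall; origin at the centre of its underside
- jar: bystander: small clear jar with white cap, 40 mm across, 42 mm tall; origin at the centre of its underside
- tape: bystander: roll of yellow tape lying flat, 90 mm across, 24 mm high; origin at the centre of its underside

How it is judged:
On the way, in this order (a step that is already met when the one before it is completed fails the run):
1. both end flaps are folded down while the cover is still open (value of joint each of flap_left, flap_right below 0.15 rad and value of joint cover above 0.7 rad), for 0.2 s.
2. the cover is folded down over them (value of joint each of flap_left, flap_right, cover below 0.15 rad), for 0.2 s.
At the end, for the whole second after the job is handed in: Each case present: flat on the ledge (0.1 rad; 0.2 rad in yaw), latch side within 12 mm of the lip, centre within 145 mm of mid-length. Scraper in the slot, shoulder within 12 mm of the face. End flaps and cover within 0.15 rad of closed. All at rest, loupe, jar, tape moved under 40 mm (all of step 2 and x of case0_front in the frame of ledge between -0.004 and 0.012 m and y of case0 in the frame of ledge between -0.145 and 0.145 m and z of case0 in the frame of ledge between -0.004 and 0.006 m and angle between the z axis of each of case0, case1, case2, case3 and the z axis of ledge, either way round below 0.1 rad and angle between the y axis of each of case0, case1, case2, case3 and the y axis of ledge, either way round below 0.2 rad and linear speed of each of case0, case1, case2, case3, scraper below 0.01 m/s and x of case1_front in the frame of ledge between -0.004 and 0.012 m and y of case1 in the frame of ledge between -0.145 and 0.145 m and z of case1 in the frame of ledge between -0.004 and 0.006 m and x of case2_front in the frame of ledge between -0.004 and 0.012 m and y of case2 in the frame of ledge between -0.145 and 0.145 m and z of case2 in the frame of ledge between -0.004 and 0.006 m and x of case3_front in the frame of ledge between -0.004 and 0.012 m and y of case3 in the frame of ledge between -0.145 and 0.145 m and z of case3 in the frame of ledge between -0.004 and 0.006 m and x of scraper in the frame of block between -0.072 and -0.05 m and y of scraper in the frame of block between -0.012 and 0.012 m and z of scraper in the frame of block between 0.044 and 0.06 m and angle between the x axis of scraper and the x axis of block, either way round below 0.12 rad); the robot touches nothing.
It fails at once if a bystander (loupe, jar or tape roll) is shifted more than 40 mm (distance of any of loupe, jar, tape from where it was at the start of the episode above 0.04 m).
Of case0, case1, case2, case3 only 2 to 4 are there at a start; the rules pass over those that are not, and their reading is None.
At some moment in a run one of scraper may be knocked a few centimetres aside while the robot is not near it.
Once in a run the grip may slacken for a moment while it holds something.
It also fails if it takes over 208 s, if anything falls off the work surface, if the arm or the gripper's body presses on something with over 40 N, if the wrist force passes 120 N, or if a joint passes its speed limit or range.

## Working session

There is one attempt and no reset: what is moved stays moved. The work goes in short steps, Python scripts to look and compute and a tool call to move; the robot and the scene stay as the last step left them, time stands still between calls to the robot, and variables do not carry over. Pictures are saved under pics/ and viewed, at most 14 in all, crops included, and the job is handed in when it is done.

Besides the shell and the picture viewer there is one more tool, called after "Request:" as name(argument=value, ...) on one line, values as JSON. move_arm: Moves the arm, as the interface text tells. Its arguments: {"type":"object","properties":{"steps":{"type":"array"},"squeeze":{"type":"number"}},"required":["steps"]}

```bash
mkdir -p pics; ls; python3 - <<'E'
from workcell import *
import cv2,numpy as np
print(hold_point_z); s=observe(); print({k:np.round(v,3) for k,v in s.items()})
for c in ["scene","top"]:
    d=camera(c); cv2.imwrite(f"pics/{c}0.png",d["img"][:,:,::-1])
    print(c,{k:np.round(d[k],3).tolist() for k in d if k!="img"})
    for n in ["case0","case0_front","ledge","scraper","block","mouth","carton","flap_left","flap_right","cover","loupe","jar","tape"]:
        print(n,[(np.round(f["uv"]).tolist(),round(f["p"],2)) for f in find_in(n,c)][:6])
E
```

```text
pics
0.0187
{'t': np.float64(0.0), 'joint_pos': array([-1.286,  0.291, -0.154,  1.127, -0.   ,  1.432]), 'dq': array([-0.001, -0.   , -0.002,  0.003, -0.001,  0.001]), 'joint_torque': array([-3.0000e-03, -5.3714e+01,  3.3137e+01,  1.6000e-02, -0.0000e+00,
        0.0000e+00]), 'position': array([ 0.216, -0.478,  0.231]), 'tcp_rot': array([-3.07, -0.66,  0.  ]), 'force': array([ 0.288, -0.092, -0.403]), 'ft_torque': array([-0.043, -0.006,  0.033]), 'grip_force': np.float64(0.0), 'opening': np.float64(1.001)}
scene {'fx': 421.974, 'fy': 421.974, 'cx': 280.639, 'cy': 214.68, 'origin': [0.97, 0.165, 0.937], 'attitude': [0.328, 0.491, 1.874]}
case0 [([244.0, 192.0], 0.78)]
case0_front []
ledge [([249.0, 251.0], 0.87)]
scraper [([199.0, 180.0], 0.71)]
block [([134.0, 189.0], 0.8)]
mouth [([131.0, 184.0], 0.59)]
carton [([428.0, 233.0], 0.78), ([245.0, 190.0], 0.75)]
flap_left [([467.0, 244.0], 0.75)]
flap_right [([380.0, 239.0], 0.61)]
cover [([431.0, 194.0], 0.69)]
loupe [([324.0, 256.0], 0.64)]
jar [([232.0, 228.0], 0.79)]
tape [([248.0, 249.0], 0.66), ([183.0, 133.0], 0.6)]
top {'fx': 499.378, 'fy': 499.378, 'cx': 281.002, 'cy': 205.596, 'origin': [0.418, -0.002, 1.348], 'attitude': [0.055, -0.059, -1.563]}
case0 [([230.0, 221.0], 0.73), ([332.0, 226.0], 0.61), ([377.0, 222.0], 0.16)]
case0_front []
ledge [([297.0, 154.0], 0.56)]
scraper [([376.0, 222.0], 0.72), ([325.0, 186.0], 0.58)]
block [([431.0, 188.0], 0.9)]
mouth [([426.0, 191.0], 0.77)]
carton [([158.0, 214.0], 0.57)]
flap_left [([118.0, 218.0], 0.88)]
flap_right [([192.0, 204.0], 0.68)]
cover [([153.0, 241.0], 0.67), ([329.0, 226.0], 0.5)]
loupe [([236.0, 186.0], 0.58), ([192.0, 200.0], 0.18)]
jar [([300.0, 154.0], 0.57), ([324.0, 184.0], 0.45)]
tape [([428.0, 261.0], 0.76)]
```

```bash
python3 - <<'E'
import cv2
a=cv2.imread("pics/top0.png"); cv2.imwrite("pics/top0b.png",cv2.resize(a[110:310,60:480],(798,380),interpolation=cv2.INTER_CUBIC))
E
```

```text
(no output)
```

View pics/scene0.png

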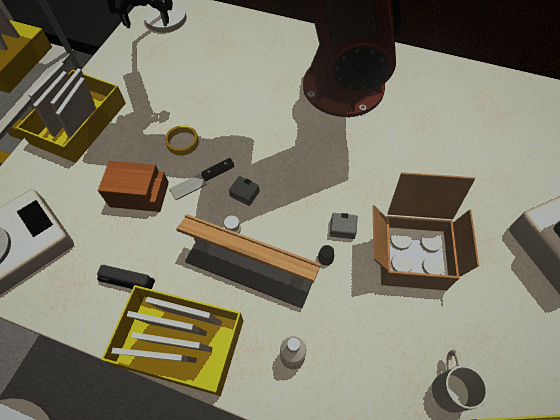

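View pics/top0b.png

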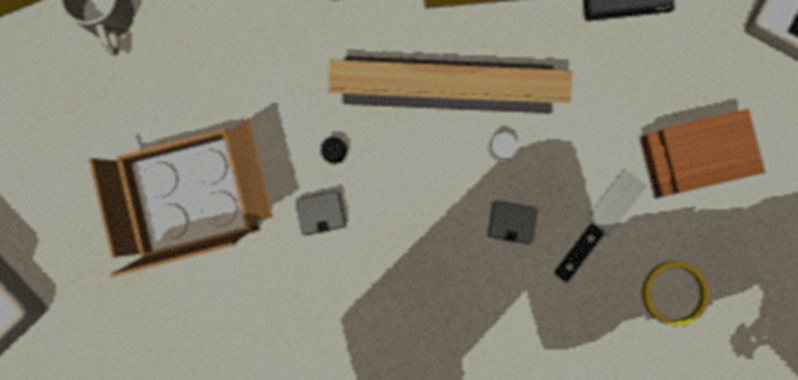

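Scene: two grey cases (top crop at (322,213) and (512,222)) with latches towards the robot. The scraper is at (600,225), the block's sill and mouth face left at about (660,163), the carton is on the left and the ledge is at (450,80). I'll zoom in for accurate corners.

```bash
cat > h.py <<'E'
import cv2,numpy as np
from workcell import *
from scipy.spatial.transform import Rotation as R
def cam(name,save=None):
    d=camera(name)
    if save: cv2.imwrite(f"pics/{save}.png",d["img"][:,:,::-1])
    return d
def ray(d,u,v,fish=False):
    p=np.array([(u-d["cx"])/d["fx"],(v-d["cy"])/d["fy"]])
    if fish:
        r=np.hypot(*p); s=np.sin(r)/max(r,1e-9); c=np.array([p[0]*s,-p[1]*s,-np.cos(r)])
    else: c=np.array([p[0],-p[1],-1.])
    return R.from_rotvec(d["attitude"]).apply(c)
def on(d,u,v,z,fish=False):
    r=ray(d,u,v,fish); o=np.array(d["origin"]); return o+r*(z-o[2])/r[2]
def proj(d,P,fish=False):
    c=R.from_rotvec(d["attitude"]).inv().apply(np.atleast_2d(P)-np.array(d["origin"]))
    q=np.c_[c[:,0],-c[:,1],-c[:,2]]
    if fish:
        rr=np.hypot(q[:,0],q[:,1]); t=np.arctan2(rr,q[:,2]); m=q[:,:2]*(t/np.maximum(rr,1e-9))[:,None]
    else: m=q[:,:2]/q[:,2:]
    return m*[d["fx"],d["fy"]]+[d["cx"],d["cy"]]
E
python3 - <<'E'
import cv2,pickle
from h import *
a=cv2.imread("pics/top0.png")
def crop(a,u0,v0,w,h,k,n):
    b=cv2.resize(a[v0:v0+h,u0:u0+w],None,fx=k,fy=k,interpolation=cv2.INTER_CUBIC)
    for x in range((-u0)%20*k,w*k,20*k): cv2.putText(b,str(u0+x//k),(x,10),0,.35,(0,0,255),1); cv2.line(b,(x,12),(x,18),(0,0,255),1)
    for y in range((-v0)%20*k,h*k,20*k): cv2.putText(b,str(v0+y//k),(0,y+4),0,.35,(0,0,255),1); cv2.line(b,(25,y),(32,y),(0,0,255),1)
    cv2.imwrite(n,b)
crop(a,305,135,165,130,4,"pics/c1.png"); crop(a,100,125,165,130,4,"pics/c2.png")
s=cv2.imread("pics/scene0.png"); crop(s,350,160,145,145,4,"pics/c3.png")
for c in ["top","scene"]: 
    d=camera(c); d.pop("img"); pickle.dump(d,open(c+".pkl","wb"))
E
```

```text
(no output)
```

View pics/c1.png

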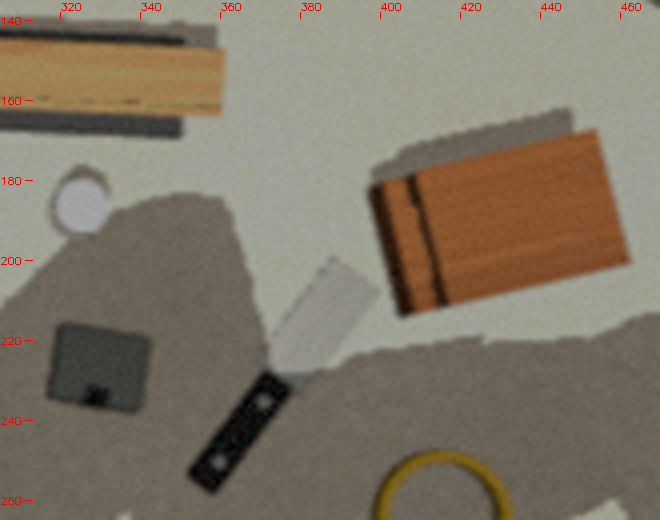

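View pics/c2.png

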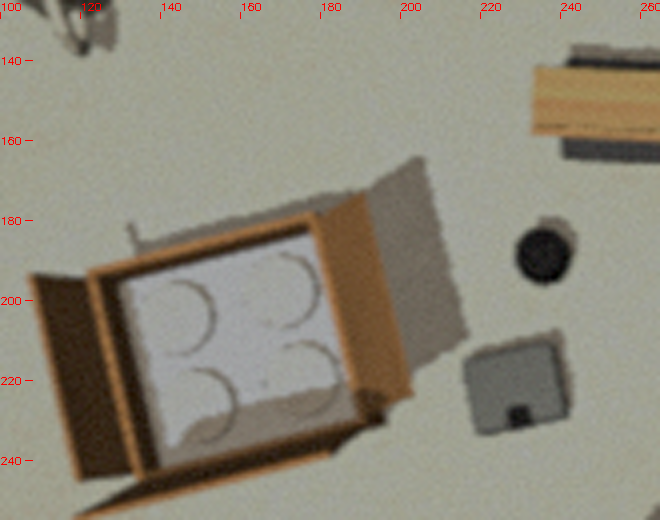

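View pics/c3.png

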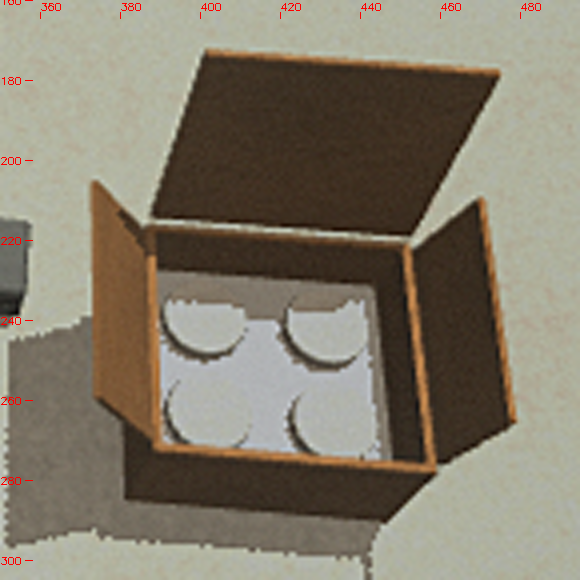

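The crops show corners that I can use for fitting: case tops, handle and blade, block top, sill and face edges, ledge ends, carton rim, and the flap and cover edges. The flaps and the cover all lean outwards.

```bash
cat > fit.py <<'E'
from h import *
import pickle
from scipy.optimize import least_squares
T=pickle.load(open("top.pkl","rb"));S=pickle.load(open("scene.pkl","rb"))
def pose(p,P): 
    c,s=np.cos(p[2]),np.sin(p[2]);P=np.atleast_2d(P)/1000.; return np.c_[p[0]+c*P[:,0]-s*P[:,1],p[1]+s*P[:,0]+c*P[:,1],P[:,2]]
def fit(name,p0,obs,model=None):
    # obs list of (cam, P or fn(p), uv)
    def f(p): return np.concatenate([(proj(d,pose(p,P(p) if callable(P) else P))[0]-uv) for d,P,uv in obs])
    r=least_squares(f,p0,loss="soft_l1"); print(name,np.round(r.x,4),"deg",round(np.degrees(r.x[2]),1),"res",np.round(r.fun,1).tolist()); return r.x
E
python3 - <<'E'
from fit import *
c=np.cos(.2618);s=np.sin(.2618)
L=lambda x,y,z:[x*c-z*s,y,110+x*s+z*c]
fit("ledge",[.55,-.03,0],[(T,L(36,-160,0),(361,147)),(T,L(-6,-160,5),(360.2,164)),(T,L(36,160,0),(233.2,141.5)),(T,L(-6,160,5),(233,158.2))])
fit("caseB",[.38,-.12,0],[(T,[26,31,34],(320,215.5)),(T,[26,-31,34],(343,219.5)),(T,[-26,-31,34],(339.75,238.5)),(T,[-26,31,34],(316.75,234.25))])
fit("caseA",[.38,.13,0],[(T,[26,31,34],(215.75,213)),(T,[26,-31,34],(238.75,210)),(T,[-26,-31,34],(242.5,228.5)),(T,[-26,31,34],(219.5,234))])
fit("scraper",[.35,-.22,-.7],[(T,[90,20,4],(388.25,199.25)),(T,[90,-20,4],(400,207.5)),(T,[-90,12,20],(352.25,253.25)),(T,[-90,-12,20],(358,258.5)),(T,[0,12,20],(372,227.5)),(T,[0,-12,20],(378,232.5))])
fit("block",[.46,-.38,-1.3],[(T,[60,45,80],(454.25,167.5)),(T,[60,-45,80],(462.75,200.5)),(T,[-60,45,80],(409.5,178.5)),(T,[-60,-45,80],(417.25,211.25)),(T,[-74,45,50],(401,181)),(T,[-74,-45,50],(408.5,213.25))])
C=lambda p,y:[-70+138*np.cos(p[5]),y,86+138*np.sin(p[5])]
F=lambda th,s,x:[x,s*(75-65*np.cos(th)),80+65*np.sin(th)]
fit("carton",[.4,.3,.2,2,2,2],[(T,[70,75,80],(122,193)),(T,[70,-75,80],(177.5,178.25)),(T,[-70,75,80],(135.75,243.5)),
 (S,[70,-75,80],(388.25,272.5)),(S,[70,75,80],(459.25,277)),(S,[-70,-75,80],(387,216.5)),(S,[-70,75,80],(452,221)),
 (T,lambda p:F(p[3],1,65),(107.5,193)),(T,lambda p:F(p[3],1,-65),(120,244.75)),(S,lambda p:F(p[3],1,-65),(470.5,209.5)),(S,lambda p:F(p[3],1,65),(478.75,265.5)),
 (T,lambda p:F(p[4],-1,65),(191.25,173)),(T,lambda p:F(p[4],-1,-65),(202.75,223.75)),(S,lambda p:F(p[4],-1,-65),(373,205)),(S,lambda p:F(p[4],-1,65),(373.75,259.25)),
 (T,lambda p:C(p,74),(118.75,254.25)),(T,lambda p:C(p,-74),(183.75,238)),(S,lambda p:C(p,-74),(401.25,172.5)),(S,lambda p:C(p,74),(475,178))])
for n,uv,z in [("loupe",(236,189),.04),("jar",(325,186),.042)]: print(n,on(T,*uv,z))
E
```

```text
ledge [ 0.6268 -0.0429 -0.0374] deg -2.1 res [0.4, -0.0, 0.3, 0.0, -0.2, -0.2, -0.6, 0.2]
caseB [ 0.4587 -0.1339 -0.1711] deg -9.8 res [-0.0, -0.4, 0.1, -0.2, 0.1, 0.3, -0.2, 0.3]
caseA [0.4715 0.1313 0.1972] deg 11.3 res [0.0, 0.9, 0.1, -0.5, 0.0, 0.4, -0.2, -0.7]
scraper [ 0.453  -0.256  -0.6555] deg -37.6 res [0.0, -0.4, 0.1, 0.4, -1.1, 0.3, 0.3, 0.6, -0.4, -0.8, 0.8, -0.2]
block [ 0.5548 -0.4003 -1.3378] deg -76.6 res [-0.0, -0.3, 0.3, 0.8, -0.7, -0.9, 0.2, 0.6, -0.3, -0.7, 0.5, 0.5]
carton [0.495  0.3134 0.261  1.8225 2.2321 1.7261] deg 15.0 res [-1.2, -1.2, 0.5, -1.1, -2.3, 1.6, -0.4, -0.4, -0.4, 0.9, -1.0, -1.1, -0.0, -0.7, -1.0, -0.2, -1.2, 0.2, -0.6, -0.4, -0.7, -0.3, -1.2, -0.7, 0.0, -0.2, -0.4, -0.2, -0.3, -0.1, -1.2, 0.3, -2.1, -0.0, -0.6, 0.2, -0.4, -0.2]
loupe [0.55665533 0.11380842 0.04      ]
jar [ 0.56597825 -0.12036878  0.042     ]
```

Request:
move_arm(steps=[{"x":4,"y":4.9,"z":0,"ax":0,"ay":0,"az":0.18,"claw":6},{"x":8,"y":9.8,"z":0,"ax":0,"ay":0,"az":0.36,"claw":6},{"x":12,"y":14.7,"z":0,"ax":0,"ay":0,"az":0.54,"claw":6},{"x":15,"y":18,"z":0,"ax":0,"ay":0,"az":0.72,"claw":6},{"x":18,"y":21,"z":0,"ax":0,"ay":0,"az":0.9,"claw":6}])

```text
t: 2.12
position: [0.3969, -0.267, 0.2315]
tcp_rot: [2.471, 1.939, 0.0]
force: [0.3, 0.2, 0.8]
opening: 0.705
grip_force: 0.0
```

Request:
move_arm(steps=[{"x":1,"y":1.5,"z":0,"ax":0,"ay":0,"az":0.18,"claw":6},{"x":2.7,"y":3.5,"z":-1,"ax":0,"ay":0,"az":0.36,"claw":6},{"x":2.7,"y":3.5,"z":-3,"ax":0,"ay":0,"az":0.54,"claw":6},{"x":2.7,"y":3.5,"z":-5,"ax":0,"ay":0,"az":0.72,"claw":6},{"x":2.7,"y":3.5,"z":-5,"ax":0,"ay":0,"az":0.9,"claw":6}])

```text
t: 2.75
position: [0.4221, -0.2328, 0.1799]
tcp_rot: [-1.382, -2.819, -0.001]
force: [-0.0, -0.4, -0.3]
opening: 0.705
grip_force: 0.0
```

Request:
move_arm(steps=[{"x":0,"y":0,"z":0,"ax":0,"ay":0,"az":0.13,"claw":6},{"x":0,"y":0,"z":0,"ax":0,"ay":0,"az":0.26,"claw":6},{"x":0,"y":0,"z":0,"ax":0,"ay":0,"az":0.26,"claw":6},{"x":0,"y":0,"z":0,"ax":0,"ay":0,"az":0.26,"claw":6},{"x":0,"y":0,"z":0,"ax":0,"ay":0,"az":0.26,"claw":6}])

```text
t: 3.38
position: [0.4229, -0.2335, 0.1813]
tcp_rot: [1.017, 2.972, 0.0]
force: [0.3, -0.2, -0.4]
opening: 0.703
grip_force: 0.0
```

```bash
python3 - <<'E'
from h import *
import pickle
s=observe(); print(s["t"],np.round(s["position"],4),np.round(R.from_rotvec(s["tcp_rot"]).as_matrix(),3).tolist(),np.round(s["joint_pos"],2))
d=cam("wrist","w1"); im=d.pop("img"); pickle.dump(d,open("w1.pkl","wb"))
print(d)
t=cam("top","t1")
for c in ["wrist","top"]: print(c,[(np.round(f["uv"]),round(f["p"],2)) for f in find_in("scraper",c)])
for P in ([.453-.09*.79,-.256+.09*.61,.02],[.453,-.256,.02],[.453+.09*.79,-.256-.09*.61,.004]): print(proj(d,P,True),proj(t,P))
E
```

```text
3.375 [ 0.4229 -0.2335  0.1813] [[-0.79, 0.613, 0.0], [0.613, 0.79, 0.0], [-0.0, 0.0, -1.0]] [-0.66  0.25 -0.35  0.97  0.    0.  ]
{'fx': 325.19226210127806, 'fy': 325.19226210127806, 'cx': 276.6557141571735, 'cy': 208.99240303512283, 'origin': array([ 0.37136339, -0.19266796,  0.32409722]), 'attitude': array([-0.24619325, -0.12077668,  0.90684737])}
wrist [(array([273., 234.]), 0.56)]
top [(array([377., 219.]), 0.88)]
[[276.4243951  137.28350148]] [[354.71524761 256.25752828]]
[[276.52296354 229.37362592]] [[375.24092878 229.52731824]]
[[276.61439001 299.41876786]] [[394.23139455 203.47352983]]
```

View pics/w1.png

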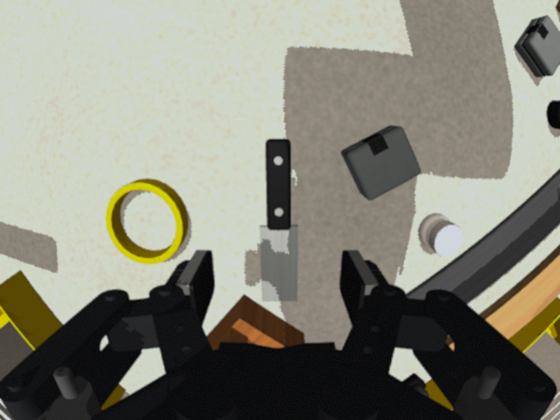

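The handle runs along column 278, rows 139–228, and the tip is at row 299. That is within 2 mm of the prediction, so I'll descend and grip.

Request:
move_arm(steps=[{"x":0,"y":0,"z":-6,"claw":5},{"x":0,"y":0,"z":-12,"claw":5},{"x":0,"y":0,"z":-16,"claw":5},{"x":0,"y":0,"z":-17.8,"claw":5},{"x":0,"y":0,"z":-17.8,"claw":5}], squeeze=90)

```text
invalid input
```

Request:
move_arm(steps=[{"z":0,"claw":1.5},{"z":0,"claw":1.5},{"z":0,"claw":1.5},{"z":0,"claw":1.5},{"z":0,"claw":1.5}], squeeze=90)

```text
invalid input
```

Request:
move_arm(steps=[{"x":0,"y":0,"z":-6,"ax":0,"ay":0,"az":0,"claw":5},{"x":0,"y":0,"z":-12,"ax":0,"ay":0,"az":0,"claw":5},{"x":0,"y":0,"z":-16,"ax":0,"ay":0,"az":0,"claw":5},{"x":0,"y":0,"z":-17.8,"ax":0,"ay":0,"az":0,"claw":5},{"x":0,"y":0,"z":-17.8,"ax":0,"ay":0,"az":0,"claw":5}], squeeze=90)

```text
t: 4.2
position: [0.422, -0.2329, 0.0022]
tcp_rot: [-1.014, -2.971, -0.001]
force: [-0.1, -0.5, 0.6]
opening: 0.588
grip_force: 0.0
```

Request:
move_arm(steps=[{"x":0,"y":0,"z":0,"ax":0,"ay":0,"az":0,"claw":1},{"x":0,"y":0,"z":0,"ax":0,"ay":0,"az":0,"claw":1},{"x":0,"y":0,"z":0,"ax":0,"ay":0,"az":0,"claw":1},{"x":0,"y":0,"z":0,"ax":0,"ay":0,"az":0,"claw":1},{"x":0,"y":0,"z":0,"ax":0,"ay":0,"az":0,"claw":1}], squeeze=90)

```text
t: 4.82
position: [0.4238, -0.2341, 0.0048]
tcp_rot: [1.014, 2.971, -0.001]
force: [-1.0, 0.6, 4.6]
opening: 0.257
grip_force: 88.9
```

Request:
move_arm(steps=[{"x":0,"y":0,"z":4,"ax":0,"ay":0,"az":0,"claw":1},{"x":2,"y":1.4,"z":8,"ax":0,"ay":0,"az":-0.17,"claw":1},{"x":4,"y":2.8,"z":8,"ax":0,"ay":0,"az":-0.34,"claw":1},{"x":6,"y":4.2,"z":8,"ax":0,"ay":0,"az":-0.51,"claw":1},{"x":7.9,"y":5.4,"z":8,"ax":0,"ay":0,"az":-0.677,"claw":1}])

```text
t: 5.45
position: [0.5029, -0.1792, 0.0845]
tcp_rot: [1.95, 2.461, 0.001]
force: [-0.5, 0.2, -1.2]
opening: 0.257
grip_force: 88.7
```

Request:
move_arm(steps=[{"x":0,"y":0,"z":0,"ax":0,"ay":0,"az":0,"claw":1},{"x":0,"y":0,"z":0,"ax":0,"ay":0,"az":0,"claw":1},{"x":0,"y":0,"z":0,"ax":0,"ay":0,"az":0,"claw":1},{"x":0,"y":0,"z":0,"ax":0,"ay":0,"az":0,"claw":1},{"x":0,"y":0,"z":0,"ax":0,"ay":0,"az":0,"claw":1}])

```text
t: 6.08
position: [0.5017, -0.1798, 0.0833]
tcp_rot: [-1.944, -2.467, 0.0]
force: [-0.0, -0.6, -1.3]
opening: 0.253
grip_force: 88.6
```

```bash
python3 - <<'E'
from h import *
import pickle
s=observe(); print(s["t"],np.round(s["position"],4),np.round(s["joint_pos"],2))
d=cam("wrist","w2"); im=d.pop("img"); pickle.dump(d,open("w2.pkl","wb"))
cv2.imwrite("pics/w2b.png",cv2.resize(cv2.imread("pics/w2.png")[110:400,130:430],None,fx=2,fy=2,interpolation=cv2.INTER_CUBIC))
u=np.array([.2317,-.9728,0]);w=np.array([-u[1],u[0],0]);m=np.array([.5409,-.3419,.05])
for a,b,z in [(0,45,30),(0,-45,30),(120,45,30),(120,-45,30),(-14,45,0),(-14,-45,0)]: print("block",a,b,np.round((proj(d,m+u*a/1e3+w*b/1e3+[0,0,z/1e3],True)[0]-[130,110])*2))
o=s["position"]+u*.0376; o[2]-=.004
for a,b,z in [(0,12,20),(0,-12,20),(90,20,4),(90,-20,4)]: print("scr",np.round((proj(d,o+u*a/1e3+w*b/1e3+[0,0,z/1e3],True)[0]-[130,110])*2))
E
```

```text
6.075 [ 0.5017 -0.1798  0.0833] [-0.48  0.44 -0.36  0.78 -0.    0.85]
block 0 45 [407. 679.]
block 0 -45 [175. 678.]
block 120 45 [379. 789.]
block 120 -45 [203. 789.]
block -14 45 [402. 604.]
block -14 -45 [181. 603.]
scr [338. 472.]
scr [240. 472.]
scr [348. 634.]
scr [231. 633.]
```

View pics/w2b.png

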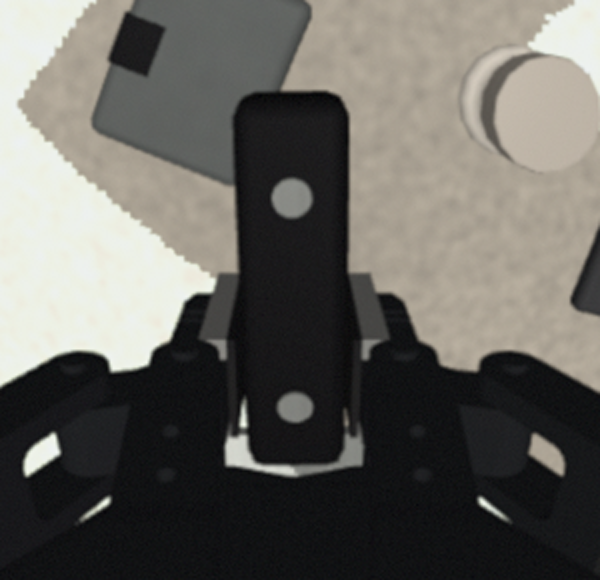

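The wrist view shows the handle gripped centrally, but the gripper hides the blade and the block. I'll check blade-to-slot alignment from the top camera.

```bash
python3 - <<'E'
from h import *
d=cam("top","t2"); a=cv2.imread("pics/t2.png")
b=cv2.resize(a[150:230,330:470],None,fx=5,fy=5,interpolation=cv2.INTER_CUBIC); cv2.imwrite("pics/t2b.png",b)
s=observe();u=np.array([.2317,-.9728,0]);w=np.array([-u[1],u[0],0])
o=s["position"]+u*.0376; o[2]-=.004
for a,b,z in [(0,12,20),(0,-12,20),(90,20,4),(90,-20,4),(20,20,4),(20,-20,4)]: print("scr",np.round((proj(d,o+u*a/1e3+w*b/1e3+[0,0,z/1e3])[0]-[330,150])*5))
E
```

```text
scr [171. 255.]
scr [182. 302.]
scr [333. 203.]
scr [352. 279.]
scr [200. 234.]
scr [219. 310.]
```

View pics/t2b.png

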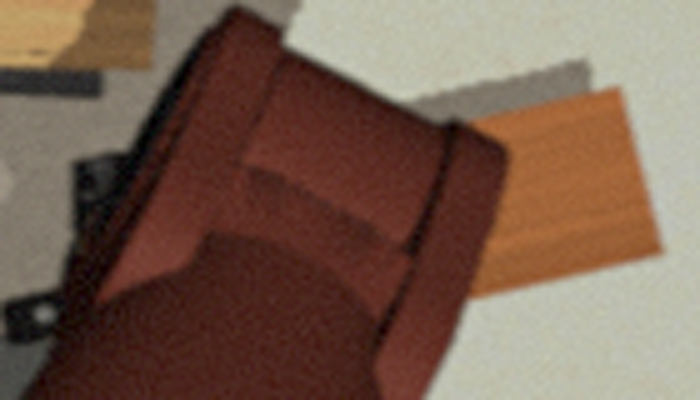

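Request:
move_arm(steps=[{"x":0,"y":0,"z":-2.5,"ax":0,"ay":0,"az":0,"claw":1},{"x":0.3,"y":-1.2,"z":-2.5,"ax":0,"ay":0,"az":0,"claw":1},{"x":0.7,"y":-2.9,"z":-2.5,"ax":0,"ay":0,"az":0,"claw":1},{"x":1.05,"y":-4.4,"z":-2.5,"ax":0,"ay":0,"az":0,"claw":1},{"x":1.4,"y":-5.85,"z":-2.5,"ax":0,"ay":0,"az":0,"claw":1}])

```text
t: 6.8
position: [0.5165, -0.2398, 0.0588]
tcp_rot: [1.945, 2.466, 0.0]
force: [0.9, -0.1, -1.7]
opening: 0.254
grip_force: 88.6
```

Request:
move_arm(steps=[{"x":0.35,"y":-1.5,"z":0,"ax":0,"ay":0,"az":0,"claw":1},{"x":0.7,"y":-3.0,"z":0,"ax":0,"ay":0,"az":0,"claw":1},{"x":1.05,"y":-4.5,"z":0,"ax":0,"ay":0,"az":0,"claw":1},{"x":1.4,"y":-5.9,"z":0,"ax":0,"ay":0,"az":0,"claw":1},{"x":1.5,"y":-6.3,"z":0,"ax":0,"ay":0,"az":0,"claw":1}])

```text
t: 7.42
position: [0.5311, -0.3021, 0.0582]
tcp_rot: [1.945, 2.467, -0.0]
force: [-0.1, -0.2, -1.8]
opening: 0.254
grip_force: 88.6
```

Request:
move_arm(steps=[{"x":0.05,"y":-0.2,"z":0,"ax":0,"ay":0,"az":0,"claw":1},{"x":0.09,"y":-0.4,"z":0,"ax":0,"ay":0,"az":0,"claw":1},{"x":0.14,"y":-0.6,"z":0,"ax":0,"ay":0,"az":0,"claw":1},{"x":0.16,"y":-0.7,"z":0,"ax":0,"ay":0,"az":0,"claw":1},{"x":0.16,"y":-0.7,"z":0,"ax":0,"ay":0,"az":0,"claw":1}])

```text
t: 8.05
position: [0.5315, -0.3046, 0.0579]
tcp_rot: [-1.939, -2.465, -0.005]
force: [-1.5, 12.7, 3.6]
opening: 0.253
grip_force: 89.4
```

Request:
move_arm(steps=[{"x":-0.06,"y":0.3,"z":0,"ax":0,"ay":0,"az":0,"claw":1},{"x":-0.06,"y":0.3,"z":-0.2,"ax":0,"ay":0,"az":0,"claw":1},{"x":-0.06,"y":0.3,"z":-0.35,"ax":0,"ay":0,"az":0,"claw":1},{"x":-0.06,"y":0.3,"z":-0.35,"ax":0,"ay":0,"az":0,"claw":5},{"x":-0.06,"y":0.3,"z":-0.35,"ax":0,"ay":0,"az":0,"claw":5}])

```text
t: 8.68
position: [0.5323, -0.3058, 0.055]
tcp_rot: [1.944, 2.466, -0.001]
force: [-0.3, -0.1, 0.3]
opening: 0.586
grip_force: 0.0
```

Request:
move_arm(steps=[{"x":0,"y":0,"z":0,"ax":0,"ay":0,"az":0,"claw":5},{"x":0,"y":0,"z":4,"ax":0,"ay":0,"az":0,"claw":5},{"x":-2,"y":2,"z":10,"ax":0,"ay":0,"az":0,"claw":5},{"x":-7,"y":6,"z":14,"ax":0,"ay":0,"az":0,"claw":5},{"x":-12,"y":10,"z":15,"ax":0,"ay":0,"az":0,"claw":5}])

```text
t: 9.3
position: [0.4252, -0.2158, 0.2027]
tcp_rot: [1.942, 2.464, 0.0]
force: [-0.2, 0.1, 0.9]
opening: 0.584
grip_force: 0.0
```

```bash
python3 - <<'E'
from fit import *
s=observe(); print(s["t"],np.round(s["position"],4),np.round(s["joint_pos"],2))
a=[]
for n in ("top","scene","wrist"):
    d=cam(n,"v3_"+n); print(n,[(np.round(f["uv"]),round(f["p"],2)) for f in find_in("scraper",n)][:2])
a=cv2.imread("pics/v3_top.png")[130:250,300:480];b=cv2.imread("pics/v3_scene.png")[130:250,80:260]
cv2.imwrite("pics/v3.png",np.hstack([cv2.resize(x,(400,267),interpolation=cv2.INTER_CUBIC) for x in (a,b)]))
E
```

```text
9.3 [ 0.4252 -0.2158  0.2027] [-0.62  0.22 -0.33  1.02 -0.    0.71]
top [(array([393., 199.]), 0.63)]
scene [(array([173., 186.]), 0.8), (array([246., 192.]), 0.71)]
wrist [(array([363., 262.]), 0.67)]
```

View pics/v3.png

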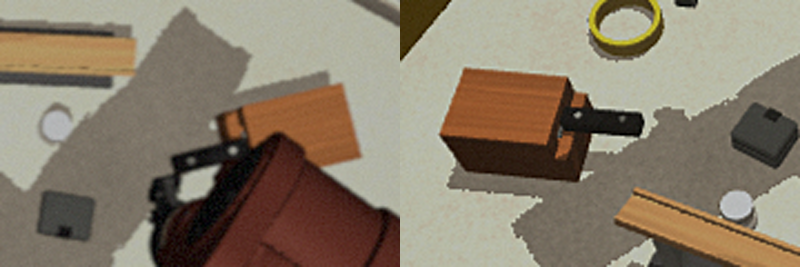

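The scraper is fully home, with the handle shoulder at the block face. Next is case B.

Request:
move_arm(steps=[{"x":1,"y":2,"z":0,"ax":0,"ay":0,"az":0.18,"claw":8.5},{"x":2,"y":4,"z":0,"ax":0,"ay":0,"az":0.36,"claw":8.5},{"x":3,"y":6,"z":0,"ax":0,"ay":0,"az":0.54,"claw":8.5},{"x":3.35,"y":8.2,"z":0,"ax":0,"ay":0,"az":0.72,"claw":8.5},{"x":3.35,"y":8.2,"z":0,"ax":0,"ay":0,"az":0.9,"claw":8.5}])

```text
t: 10.22
position: [0.4596, -0.1329, 0.1999]
tcp_rot: [-0.666, -3.069, -0.001]
force: [0.6, 0.1, -0.4]
opening: 0.995
grip_force: 0.0
```

Request:
move_arm(steps=[{"x":0,"y":0,"z":-1,"ax":0,"ay":0,"az":0.18,"claw":8.5},{"x":0,"y":0,"z":-2,"ax":0,"ay":0,"az":0.266,"claw":8.5},{"x":0,"y":0,"z":-2,"ax":0,"ay":0,"az":0.266,"claw":8.5},{"x":0,"y":0,"z":-2,"ax":0,"ay":0,"az":0.266,"claw":8.5},{"x":0,"y":0,"z":-2,"ax":0,"ay":0,"az":0.266,"claw":8.5}])

```text
t: 10.85
position: [0.459, -0.1339, 0.1809]
tcp_rot: [0.267, 3.13, -0.0]
force: [-0.2, -0.2, -0.5]
opening: 0.994
grip_force: 0.0
```

```bash
python3 - <<'E'
from h import *
s=observe(); m=R.from_rotvec(s["tcp_rot"]).as_matrix(); print(np.round(s["position"],4),np.degrees(np.arctan2(m[1,0],m[0,0])),np.round(s["joint_pos"],2))
d=cam("wrist","w4")
print([(np.round(f["uv"]),round(f["p"],2)) for f in find_in("case0","wrist")])
p=[.4587,-.1339];y=-.1711
for q in [(26,31),(26,-31),(-26,-31),(-26,31)]:
    c,s_=np.cos(y),np.sin(y); print(np.round(proj(d,[p[0]+(c*q[0]-s_*q[1])/1e3,p[1]+(s_*q[0]+c*q[1])/1e3,.034],True)))
E
```

```text
[ 0.459  -0.1339  0.1809] 170.25807256845434 [-0.44  0.24 -0.36  0.97 -0.   -0.27]
[(array([510., 167.]), 0.88), (array([276., 192.]), 0.71)]
[[309. 222.]]
[[243. 222.]]
[[242. 167.]]
[[310. 167.]]
```

View pics/w4.png

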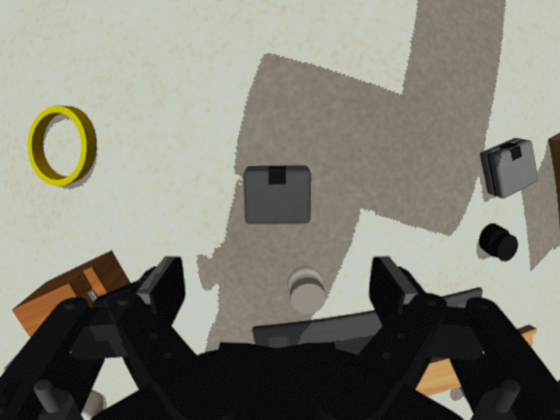

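Case B's corners match the prediction to 1–2 px: (244,166) to (311,222), with the latch towards the robot. Descend and grip.

Request:
move_arm(steps=[{"x":0,"y":0,"z":-6,"ax":0,"ay":0,"az":0,"claw":8.5},{"x":0,"y":0,"z":-12,"ax":0,"ay":0,"az":0,"claw":8.5},{"x":0,"y":0,"z":-16,"ax":0,"ay":0,"az":0,"claw":8.5},{"x":0,"y":0,"z":-17.8,"ax":0,"ay":0,"az":0,"claw":8.5},{"x":0,"y":0,"z":-17.8,"ax":0,"ay":0,"az":0,"claw":8.5}], squeeze=70)

```text
t: 11.58
position: [0.4577, -0.1332, 0.0018]
tcp_rot: [-0.265, -3.128, -0.001]
force: [0.5, 0.0, -0.3]
opening: 0.997
grip_force: 0.0
```

Request:
move_arm(steps=[{"x":0,"y":0,"z":0,"ax":0,"ay":0,"az":0,"claw":5},{"x":0,"y":0,"z":0,"ax":0,"ay":0,"az":0,"claw":5},{"x":0,"y":0,"z":0,"ax":0,"ay":0,"az":0,"claw":5},{"x":0,"y":0,"z":0,"ax":0,"ay":0,"az":0,"claw":5},{"x":0,"y":0,"z":0,"ax":0,"ay":0,"az":0,"claw":5}], squeeze=70)

```text
t: 12.2
position: [0.4596, -0.134, 0.0041]
tcp_rot: [0.265, 3.128, -0.001]
force: [-0.9, 0.5, 6.5]
opening: 0.713
grip_force: 76.2
```

```bash
cat > place.py <<'E'
from h import *
def target(yl,xf=4,zl=2,off=2.5):
    RL=R.from_euler("ZY",[-.0374,-.2618]); o=np.array([.6268,-.0429,.110])
    return RL, o+RL.apply(np.array([xf+26,yl,zl+off])/1e3), RL.apply([0,0,1]),RL.apply([1,0,0])
E
python3 - <<'E'
from place import *
s=observe();p=s["position"]
RL,t,n,x=target(-65)
cur=R.from_rotvec(s["tcp_rot"]); des=RL*R.from_euler("z",np.pi)*R.from_euler("x",np.pi)
m=des.as_matrix(); print("des",m.round(3).tolist())
dv=(des*cur.inv()).as_rotvec()
print("cmd z?",p,"rotvec",dv.round(3),"target",t.round(4),"delta cm",((t-p)*100).round(2),"pre(+5cm n)",((t+.05*n-p)*100).round(2),"n",n.round(3),"x",x.round(3))
E
```

```text
des [[-0.965, 0.037, 0.259], [0.036, 0.999, -0.01], [-0.259, 0.0, -0.966]]
cmd z? [ 0.45956196 -0.134046    0.00412057] rotvec [-0.026 -0.258  0.131] target [ 0.6522 -0.1089  0.1221] delta cm [19.26  2.52 11.8 ] pre(+5cm n) [17.97  2.56 16.63] n [-0.259  0.01   0.966] x [ 0.965 -0.036  0.259]
```

Request:
move_arm(steps=[{"x":0,"y":0,"z":6,"ax":0,"ay":0,"az":0,"claw":5},{"x":2,"y":0.5,"z":12,"ax":0,"ay":0,"az":0,"claw":5},{"x":7,"y":1.5,"z":16.8,"ax":-0.013,"ay":-0.129,"az":0.066,"claw":5},{"x":13,"y":2.5,"z":16.8,"ax":-0.026,"ay":-0.258,"az":0.131,"claw":5},{"x":18,"y":2.6,"z":16.8,"ax":-0.026,"ay":-0.258,"az":0.131,"claw":5}])

```text
t: 12.82
position: [0.6386, -0.1067, 0.1728]
tcp_rot: [0.052, 2.879, -0.007]
force: [0.0, -1.7, -0.1]
opening: 0.711
grip_force: 76.9
```

Request:
move_arm(steps=[{"x":0,"y":0,"z":0,"ax":0,"ay":0,"az":0,"claw":5},{"x":0,"y":0,"z":0,"ax":0,"ay":0,"az":0,"claw":5},{"x":0.4,"y":0,"z":-1.4,"ax":0,"ay":0,"az":0,"claw":5},{"x":0.8,"y":0,"z":-2.9,"ax":0,"ay":0,"az":0,"claw":5},{"x":1.1,"y":0,"z":-4.1,"ax":0,"ay":0,"az":0,"claw":5}])

```text
t: 13.45
position: [0.649, -0.1076, 0.1281]
tcp_rot: [0.054, 2.883, -0.006]
force: [-0.0, 0.1, -1.6]
opening: 0.716
grip_force: 76.9
```

```bash
python3 - <<'E'
from place import *
s=observe();p=s["position"]
RL,t,n,x=target(-65)
des=RL*R.from_euler("z",np.pi)*R.from_euler("x",np.pi); cur=R.from_rotvec(s["tcp_rot"])
print(s["force"].round(1),s["opening"],"rotvec err",(des*cur.inv()).as_rotvec().round(3),"delta mm",((t-p)*1000).round(1),"in ledge",(RL.inv().apply(p-t)*1000).round(1))
d=cam("scene","s5"); cv2.imwrite("pics/s5b.png",cv2.resize(cv2.imread("pics/s5.png")[170:310,130:340],None,fx=3.6,fy=3.6,interpolation=cv2.INTER_CUBIC))
E
```

```text
[-0.   0.1 -1.6] 0.7155031954338877 rotvec err [-0.001 -0.004 -0.   ] delta mm [ 3.2 -1.3 -5.9] in ledge [-1.6  1.2  6.6]
```

View pics/s5b.png

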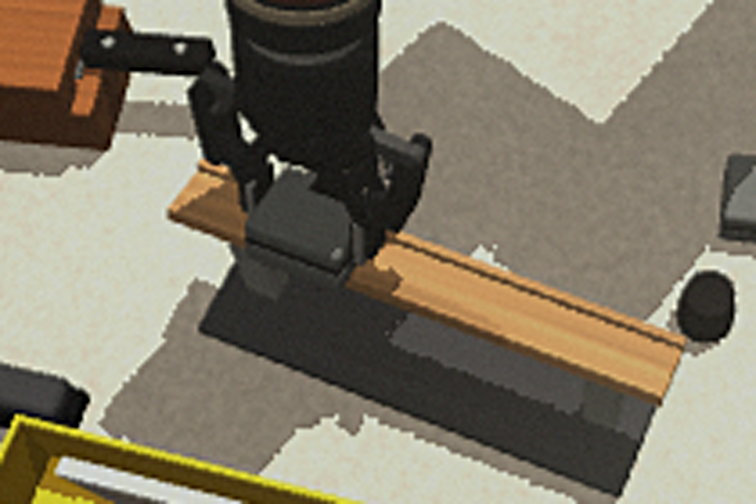

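Case B is held over the ledge, parallel to it and overhanging the rear. Lower it to contact.

Request:
move_arm(steps=[{"x":0.25,"y":0,"z":-0.1,"ax":0,"ay":0,"az":0,"claw":5},{"x":0.3,"y":0,"z":-0.3,"ax":0,"ay":0,"az":0,"claw":5},{"x":0.35,"y":0,"z":-0.5,"ax":0,"ay":0,"az":0,"claw":5},{"x":0.38,"y":0,"z":-0.6,"ax":0,"ay":0,"az":0,"claw":5},{"x":0.38,"y":0,"z":-0.6,"ax":0,"ay":0,"az":0,"claw":5}])

```text
t: 14.12
position: [0.6534, -0.1076, 0.1237]
tcp_rot: [0.053, 2.882, -0.006]
force: [0.7, 0.9, -0.9]
opening: 0.711
grip_force: 76.8
```

Request:
move_arm(steps=[{"x":0,"y":0,"z":-0.1,"ax":0,"ay":0,"az":0,"claw":5},{"x":0,"y":0,"z":-0.2,"ax":0,"ay":0,"az":0,"claw":5},{"x":0,"y":0,"z":-0.3,"ax":0,"ay":0,"az":0,"claw":5},{"x":0,"y":0,"z":-0.4,"ax":0,"ay":0,"az":0,"claw":5},{"x":0,"y":0,"z":-0.4,"ax":0,"ay":0,"az":0,"claw":5}])

```text
t: 14.75
position: [0.6535, -0.1076, 0.1218]
tcp_rot: [0.053, 2.88, -0.007]
force: [-12.1, 2.6, 20.5]
opening: 0.711
grip_force: 80.0
```

Request:
move_arm(steps=[{"x":0,"y":0,"z":0.22,"ax":0,"ay":0,"az":0,"claw":5},{"x":-0.2,"y":0,"z":0.17,"ax":0,"ay":0,"az":0,"claw":5},{"x":-0.35,"y":0,"z":0.13,"ax":0,"ay":0,"az":0,"claw":5},{"x":-0.45,"y":0,"z":0.11,"ax":0,"ay":0,"az":0,"claw":5},{"x":-0.45,"y":0,"z":0.11,"ax":0,"ay":0,"az":0,"claw":5}])

```text
t: 15.38
position: [0.6487, -0.1076, 0.1206]
tcp_rot: [0.054, 2.882, -0.006]
force: [-0.2, -0.5, 0.3]
opening: 0.713
grip_force: 77.2
```

Request:
move_arm(steps=[{"x":-0.1,"y":0,"z":-0.02,"ax":0,"ay":0,"az":0,"claw":5},{"x":-0.2,"y":0,"z":-0.05,"ax":0,"ay":0,"az":0,"claw":5},{"x":-0.3,"y":0,"z":-0.08,"ax":0,"ay":0,"az":0,"claw":5},{"x":-0.3,"y":0,"z":-0.08,"ax":0,"ay":0,"az":0,"claw":5},{"x":-0.3,"y":0,"z":-0.08,"ax":0,"ay":0,"az":0,"claw":5}])

```text
t: 16.0
position: [0.6479, -0.1077, 0.121]
tcp_rot: [0.053, 2.878, -0.006]
force: [7.7, 1.1, -2.3]
opening: 0.714
grip_force: 76.5
```

Request:
move_arm(steps=[{"x":0.2,"y":0,"z":-0.05,"ax":0,"ay":0,"az":0,"claw":5},{"x":0.2,"y":0,"z":-0.1,"ax":0,"ay":0,"az":0,"claw":5},{"x":0.2,"y":0,"z":-0.1,"ax":0,"ay":0,"az":0,"claw":6.5},{"x":0.2,"y":0,"z":-0.1,"ax":0,"ay":0,"az":0,"claw":8.5},{"x":0.2,"y":0,"z":-0.1,"ax":0,"ay":0,"az":0,"claw":8.5}])

```text
t: 16.62
position: [0.6475, -0.1075, 0.1186]
tcp_rot: [0.053, 2.883, -0.006]
force: [0.8, 0.3, -0.6]
opening: 0.997
grip_force: 0.0
```

Request:
move_arm(steps=[{"x":-0.5,"y":0,"z":2,"ax":0,"ay":0,"az":0,"claw":8.5},{"x":-1.6,"y":0,"z":6,"ax":0,"ay":0,"az":0,"claw":8.5},{"x":-5,"y":3,"z":10,"ax":0,"ay":0.13,"az":0,"claw":8.5},{"x":-10,"y":8,"z":10,"ax":0,"ay":0.258,"az":0.1,"claw":8.5},{"x":-14,"y":14,"z":10,"ax":0,"ay":0.258,"az":0.2,"claw":8.5}])

```text
t: 17.25
position: [0.5182, 0.0186, 0.2189]
tcp_rot: [0.257, -3.13, -0.027]
force: [0.3, 1.0, -0.4]
opening: 0.992
grip_force: 0.0
```

```bash
python3 - <<'E'
from place import *
import pickle
s=observe();p=s["position"];print(s["t"],p.round(4),s["tcp_rot"].round(3),s["force"].round(1))
S=cam("scene","s6"); T=cam("top","t6")
RL=R.from_euler("ZY",[-.0374,-.2618]); o=np.array([.6268,-.0429,.110])
for nm,d in (("s",S),("t",T)):
    print(nm,[(np.round(f["uv"]),round(f["p"],2)) for f in find_in("case0",nm=="s" and "scene" or "top")])
    im=cv2.cvtColor(d["img"],cv2.COLOR_RGB2BGR)
    k=4; u0,v0=(150,190) if nm=="s" else (290,110)
    b=cv2.resize(im[v0:v0+100,u0:u0+100],None,fx=k,fy=k,interpolation=cv2.INTER_CUBIC)
    Q=[o+RL.apply(np.array(c)/1e3) for c in [(0,-96,34),(52,-96,34),(52,-34,34),(0,-34,34)]]
    pts=((proj(d,Q)-[u0,v0])*k).astype(int); cv2.polylines(b,[pts],True,(0,0,255),1)
    cv2.imwrite(f"pics/o_{nm}.png",b)
cv2.imwrite("pics/o6.png",np.hstack([cv2.imread("pics/o_s.png"),cv2.imread("pics/o_t.png")]))
E
```

```text
17.25 [0.5182 0.0186 0.2189] [ 0.257 -3.13  -0.027] [ 0.3  1.  -0.4]
s [(array([218., 232.]), 0.73), (array([341., 226.]), 0.72), (array([380., 237.]), 0.69)]
t [(array([326., 150.]), 0.64)]
```

View pics/o6.png

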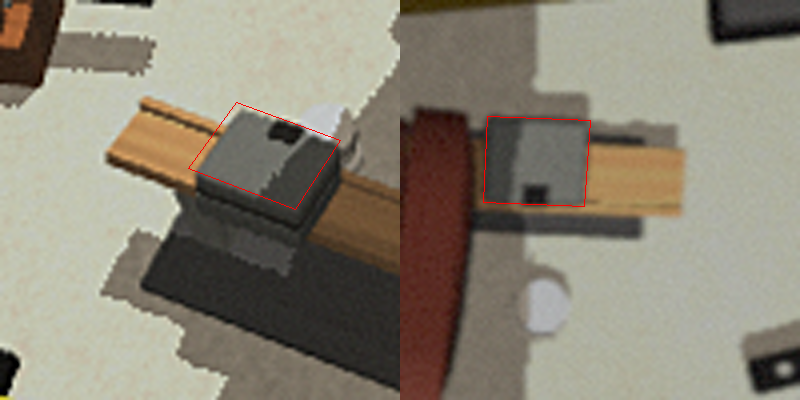

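Case B matches the predicted outline on the ledge: flat, front at the lip. Folding the carton flaps next gives more clearance around case A. I'll compute the deltas now.

```bash
cat > cart.py <<'E'
from h import *
ex=np.array([np.cos(.261),np.sin(.261),0]);ey=np.array([-ex[1],ex[0],0]);o=np.array([.495,.3134,0])
W=lambda x,y,z:o+(ex*x+ey*y)/1e3+np.array([0,0,z/1e3])
E
python3 - <<'E'
from cart import *
s=observe();p=s["position"]
des=R.from_euler("z",np.pi+.261)*R.from_euler("x",np.pi); cur=R.from_rotvec(s["tcp_rot"])
print((des*cur.inv()).as_rotvec().round(3))
print("cmd to right start cm",((W(35,-150,105)-p)*100).round(1), "per 10cm carton y:",(ey*10).round(2))
for q in [(35,-34,105),(35,-34,88),(35,0,180),(35,140,180),(35,34,88),(-135,0,170)]: print(q,W(*q).round(4))
E
```

```text
[-0.017 -0.001  0.098]
cmd to right start cm [  5.   15.9 -11.4] per 10cm carton y: [-2.58  9.66  0.  ]
(35, -34, 105) [0.5376 0.2896 0.105 ]
(35, -34, 88) [0.5376 0.2896 0.088 ]
(35, 0, 180) [0.5288 0.3224 0.18  ]
(35, 140, 180) [0.4927 0.4577 0.18  ]
(35, 34, 88) [0.52   0.3553 0.088 ]
(-135, 0, 170) [0.3646 0.2786 0.17  ]
```

Request:
move_arm(steps=[{"x":2,"y":5,"z":0,"ax":0,"ay":0,"az":0,"claw":0},{"x":4,"y":10,"z":0,"ax":-0.017,"ay":-0.001,"az":0.098,"claw":0},{"x":5,"y":15.9,"z":0,"ax":-0.017,"ay":-0.001,"az":0.098,"claw":0},{"x":5,"y":15.9,"z":-6,"ax":-0.017,"ay":-0.001,"az":0.098,"claw":0},{"x":5,"y":15.9,"z":-11.4,"ax":-0.017,"ay":-0.001,"az":0.098,"claw":0}])

```text
t: 18.08
position: [0.5692, 0.1769, 0.1033]
tcp_rot: [-0.407, 3.114, -0.001]
force: [-0.1, -0.5, 0.2]
opening: 0.002
grip_force: 0.0
```

Request:
move_arm(steps=[{"x":-0.3,"y":1,"z":0,"ax":0,"ay":0,"az":0,"claw":0},{"x":-0.8,"y":3,"z":0,"ax":0,"ay":0,"az":0,"claw":0},{"x":-1.4,"y":5.2,"z":0,"ax":0,"ay":0,"az":0,"claw":0},{"x":-2,"y":7.5,"z":0,"ax":0,"ay":0,"az":0,"claw":0},{"x":-2.4,"y":9,"z":0,"ax":0,"ay":0,"az":0,"claw":0}])

```text
t: 18.7
position: [0.5452, 0.2691, 0.1077]
tcp_rot: [-0.408, 3.111, 0.001]
force: [0.6, -1.6, 1.1]
opening: -0.005
grip_force: 0.5
```

Request:
move_arm(steps=[{"x":-0.3,"y":1,"z":0,"ax":0,"ay":0,"az":0,"claw":0},{"x":-0.6,"y":2.2,"z":0,"ax":0,"ay":0,"az":0,"claw":0},{"x":-0.6,"y":2.2,"z":-0.7,"ax":0,"ay":0,"az":0,"claw":0},{"x":-0.6,"y":2.2,"z":-1.3,"ax":0,"ay":0,"az":0,"claw":0},{"x":-0.6,"y":2.2,"z":-1.7,"ax":0,"ay":0,"az":0,"claw":0}])

```text
t: 19.32
position: [0.5378, 0.2884, 0.0872]
tcp_rot: [0.406, -3.114, 0.0]
force: [0.6, 0.5, 0.8]
opening: -0.002
grip_force: 0.3
```

Request:
move_arm(steps=[{"x":0,"y":0,"z":-0.2,"ax":0,"ay":0,"az":0,"claw":0},{"x":0,"y":0,"z":-0.4,"ax":0,"ay":0,"az":0,"claw":0},{"x":0,"y":0,"z":-0.4,"ax":0,"ay":0,"az":0,"claw":0},{"x":0,"y":0,"z":-0.4,"ax":0,"ay":0,"az":0,"claw":0},{"x":0,"y":0,"z":-0.4,"ax":0,"ay":0,"az":0,"claw":0}])

```text
t: 19.95
position: [0.538, 0.2888, 0.0841]
tcp_rot: [0.407, -3.115, 0.001]
force: [-0.4, -1.1, 1.7]
opening: 0.001
grip_force: 1.0
```

Request:
move_arm(steps=[{"x":0,"y":0,"z":5.5,"ax":0,"ay":0,"az":0,"claw":0},{"x":0,"y":0,"z":10.5,"ax":0,"ay":0,"az":0,"claw":0},{"x":-1.5,"y":5.5,"z":10.5,"ax":0,"ay":0,"az":0,"claw":0},{"x":-3,"y":11,"z":10.5,"ax":0,"ay":0,"az":0,"claw":0},{"x":-4.5,"y":16.9,"z":10.5,"ax":0,"ay":0,"az":0,"claw":0}])

```text
t: 20.58
position: [0.4927, 0.4594, 0.1893]
tcp_rot: [-0.406, 3.115, 0.001]
force: [2.1, -0.2, 0.4]
opening: -0.0
grip_force: 0.0
```

Request:
move_arm(steps=[{"x":0,"y":0,"z":-4,"ax":0,"ay":0,"az":0,"claw":0},{"x":0,"y":0,"z":-8.4,"ax":0,"ay":0,"az":0,"claw":0},{"x":0.3,"y":-1,"z":-8.4,"ax":0,"ay":0,"az":0,"claw":0},{"x":0.8,"y":-3,"z":-8.4,"ax":0,"ay":0,"az":0,"claw":0},{"x":1.4,"y":-5.2,"z":-8.4,"ax":0,"ay":0,"az":0,"claw":0}])

```text
t: 21.2
position: [0.5086, 0.4049, 0.1074]
tcp_rot: [-0.406, 3.113, 0.003]
force: [-1.1, 1.9, 1.0]
opening: -0.0
grip_force: 0.7
```

Request:
move_arm(steps=[{"x":0.5,"y":-2,"z":0,"ax":0,"ay":0,"az":0,"claw":0},{"x":1,"y":-3.7,"z":0,"ax":0,"ay":0,"az":0,"claw":0},{"x":1.3,"y":-5,"z":0,"ax":0,"ay":0,"az":0,"claw":0},{"x":1.3,"y":-5,"z":-0.7,"ax":0,"ay":0,"az":0,"claw":0},{"x":1.3,"y":-5,"z":-1.4,"ax":0,"ay":0,"az":0,"claw":0}])

```text
t: 21.82
position: [0.5198, 0.3561, 0.0904]
tcp_rot: [0.407, -3.114, 0.0]
force: [0.8, -0.5, 0.6]
opening: -0.001
grip_force: 0.3
```

Request:
move_arm(steps=[{"x":0,"y":0,"z":-0.4,"ax":0,"ay":0,"az":0,"claw":0},{"x":0,"y":0,"z":-0.6,"ax":0,"ay":0,"az":0,"claw":0},{"x":0,"y":0,"z":-0.6,"ax":0,"ay":0,"az":0,"claw":0},{"x":0,"y":0,"z":-0.6,"ax":0,"ay":0,"az":0,"claw":0},{"x":0,"y":0,"z":-0.6,"ax":0,"ay":0,"az":0,"claw":0}])

```text
t: 22.45
position: [0.5201, 0.356, 0.0851]
tcp_rot: [0.407, -3.115, -0.0]
force: [0.3, 0.6, -0.3]
opening: -0.004
grip_force: 0.0
```

```bash
python3 - <<'E'
from cart import *
s=observe();print(s["t"],s["position"].round(4),s["force"].round(1))
d=cam("scene","s7"); cv2.imwrite("pics/s7b.png",cv2.resize(cv2.imread("pics/s7.png")[150:300,340:500],None,fx=3.5,fy=3.5,interpolation=cv2.INTER_CUBIC))
E
```

```text
22.45 [0.5201 0.356  0.0851] [ 0.3  0.6 -0.3]
```

View pics/s7b.png

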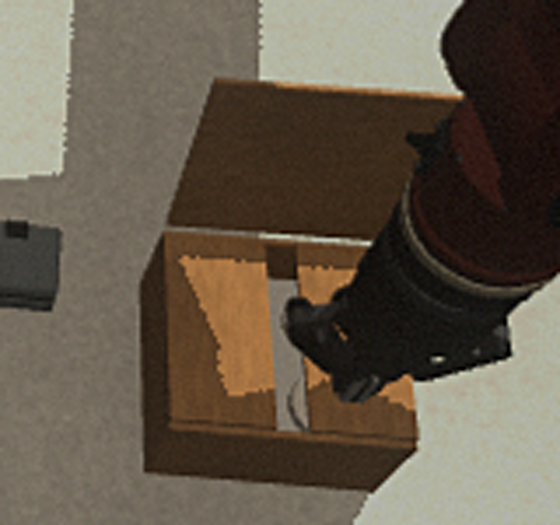

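Both end flaps lie flat and the cover is still open. Now go over the cover to its robot side and fold it.

Request:
move_arm(steps=[{"x":0,"y":0,"z":6,"ax":0,"ay":0,"az":0,"claw":0},{"x":0,"y":0,"z":12,"ax":0,"ay":0,"az":0,"claw":0},{"x":0,"y":0,"z":18,"ax":0,"ay":0,"az":0,"claw":0},{"x":-4.5,"y":-2.2,"z":18.5,"ax":0,"ay":0,"az":0,"claw":0},{"x":-9.5,"y":-4.7,"z":18.5,"ax":0,"ay":0,"az":0,"claw":0}])

```text
t: 23.12
position: [0.425, 0.3089, 0.271]
tcp_rot: [-0.406, 3.113, 0.002]
force: [-1.2, -0.3, -0.5]
opening: -0.0
grip_force: 0.0
```

Request:
move_arm(steps=[{"x":-5,"y":-2.5,"z":0,"ax":0,"ay":0,"az":0,"claw":0},{"x":-6.5,"y":-3.2,"z":0,"ax":0,"ay":0,"az":0,"claw":0},{"x":-6.5,"y":-3.2,"z":-5,"ax":0,"ay":0,"az":0,"claw":0},{"x":-6.5,"y":-3.2,"z":-10,"ax":0,"ay":0,"az":0,"claw":0},{"x":-6.5,"y":-3.2,"z":-10,"ax":0,"ay":0,"az":0,"claw":0}])

```text
t: 23.75
position: [0.3577, 0.2756, 0.1679]
tcp_rot: [0.406, -3.109, 0.003]
force: [0.3, -0.5, 1.3]
opening: -0.0
grip_force: 0.0
```

```bash
python3 - <<'E'
from cart import *
s=observe();p=s["position"];print(s["t"],p.round(4),s["force"].round(1))
for d,z in [(0,170),(30,170),(62,165),(80,150),(95,125),(105,105),(110,90),(110,86)]: print(d,z,((W(-70+d-11,0,z)-p)*100).round(1))
E
```

```text
23.75 [0.3577 0.2756 0.1679] [ 0.3 -0.5  1.3]
0 170 [5.9 1.7 0.2]
30 170 [8.8 2.5 0.2]
62 165 [11.9  3.3 -0.3]
80 150 [13.6  3.7 -1.8]
95 125 [15.1  4.1 -4.3]
105 105 [16.   4.4 -6.3]
110 90 [16.5  4.5 -7.8]
110 86 [16.5  4.5 -8.2]
```

Request:
move_arm(steps=[{"x":1.5,"y":0.4,"z":0,"ax":0,"ay":0,"az":0,"claw":0},{"x":3.5,"y":1,"z":0,"ax":0,"ay":0,"az":0,"claw":0},{"x":5.9,"y":1.7,"z":0,"ax":0,"ay":0,"az":0,"claw":0},{"x":8.8,"y":2.5,"z":0,"ax":0,"ay":0,"az":0,"claw":0},{"x":11.9,"y":3.3,"z":-0.3,"ax":0,"ay":0,"az":0,"claw":0}])

```text
t: 24.38
position: [0.4824, 0.3111, 0.1697]
tcp_rot: [-0.407, 3.111, 0.002]
force: [0.1, 0.7, -0.2]
opening: 0.0
grip_force: 0.1
```

Request:
move_arm(steps=[{"x":1.7,"y":0.4,"z":-1.5,"ax":0,"ay":0,"az":0,"claw":0},{"x":3.2,"y":0.8,"z":-4,"ax":0,"ay":0,"az":0,"claw":0},{"x":4.1,"y":1.1,"z":-6,"ax":0,"ay":0,"az":0,"claw":0},{"x":4.6,"y":1.2,"z":-7,"ax":0,"ay":0,"az":0,"claw":0},{"x":4.6,"y":1.2,"z":-7.4,"ax":0,"ay":0,"az":0,"claw":0}])

```text
t: 25.0
position: [0.5252, 0.322, 0.093]
tcp_rot: [0.407, -3.115, 0.0]
force: [0.5, -0.7, 0.1]
opening: 0.002
grip_force: 0.0
```

Request:
move_arm(steps=[{"x":0,"y":0,"z":-0.2,"ax":0,"ay":0,"az":0,"claw":0},{"x":0,"y":0,"z":-0.3,"ax":0,"ay":0,"az":0,"claw":0},{"x":0,"y":0,"z":-0.3,"ax":0,"ay":0,"az":0,"claw":0},{"x":0,"y":0,"z":-0.3,"ax":0,"ay":0,"az":0,"claw":0},{"x":0,"y":0,"z":-0.3,"ax":0,"ay":0,"az":0,"claw":0}])

```text
t: 25.62
position: [0.525, 0.3219, 0.0902]
tcp_rot: [0.407, -3.115, 0.0]
force: [-0.3, 0.7, 0.1]
opening: 0.001
grip_force: 0.0
```

Request:
move_arm(steps=[{"x":0,"y":0,"z":-0.2,"ax":0,"ay":0,"az":0,"claw":0},{"x":0,"y":0,"z":-0.3,"ax":0,"ay":0,"az":0,"claw":0},{"x":0,"y":0,"z":-0.4,"ax":0,"ay":0,"az":0,"claw":0},{"x":0,"y":0,"z":-0.4,"ax":0,"ay":0,"az":0,"claw":0},{"x":0,"y":0,"z":-0.4,"ax":0,"ay":0,"az":0,"claw":0}])

```text
t: 26.25
position: [0.5252, 0.3221, 0.0893]
tcp_rot: [-0.407, 3.114, 0.001]
force: [-10.3, -4.7, 31.8]
opening: 0.002
grip_force: 16.0
```

```bash
python3 - <<'E'
from cart import *
from fit import pose
s=observe();print(s["t"],s["position"].round(4),s["force"].round(1))
d=cam("scene","s8")
for n in ("cover","flap_left","flap_right"): print(n,[(np.round(f["uv"]),round(f["p"],2)) for f in find_in(n,"scene")])
print("pred cover closed centre",proj(d,W(0,0,88))," at .3rad",proj(d,W(-70+69*.955,0,88+69*.3)))
E
```

```text
26.25 [0.5252 0.3221 0.0893] [-10.3  -4.7  31.8]
cover [(array([409., 257.]), 0.66), (array([410., 261.]), 0.55)]
flap_left []
flap_right []
pred cover closed centre [[421.96627141 243.89499404]]  at .3rad [[424.53160142 238.13726573]]
```

The cover is down, with firm contact at 89 mm. Now go to case A.

Request:
move_arm(steps=[{"x":0,"y":0,"z":4,"ax":0,"ay":0,"az":0,"claw":0},{"x":-1,"y":-4,"z":9.5,"ax":0,"ay":0,"az":-0.064,"claw":4},{"x":-2.5,"y":-9,"z":9.5,"ax":0,"ay":0,"az":-0.064,"claw":8.5},{"x":-4,"y":-14,"z":9.5,"ax":0,"ay":0,"az":-0.064,"claw":8.5},{"x":-5.3,"y":-19.1,"z":9.5,"ax":0,"ay":0,"az":-0.064,"claw":8.5}])

```text
t: 27.08
position: [0.4714, 0.1295, 0.1813]
tcp_rot: [-0.308, 3.126, -0.0]
force: [0.8, -0.7, 1.4]
opening: 0.846
grip_force: 0.0
```

Request:
move_arm(steps=[{"x":0,"y":0,"z":0,"ax":0,"ay":0,"az":0,"claw":8.5},{"x":0,"y":0,"z":0,"ax":0,"ay":0,"az":0,"claw":8.5},{"x":0,"y":0,"z":0,"ax":0,"ay":0,"az":0,"claw":8.5},{"x":0,"y":0,"z":0,"ax":0,"ay":0,"az":0,"claw":8.5},{"x":0,"y":0,"z":0,"ax":0,"ay":0,"az":0,"claw":8.5}])

```text
t: 27.7
position: [0.4719, 0.1314, 0.1808]
tcp_rot: [0.309, -3.126, 0.0]
force: [0.0, 0.1, 0.1]
opening: 0.997
grip_force: 0.0
```

```bash
python3 - <<'E'
from h import *
s=observe();p=s["position"];m=R.from_rotvec(s["tcp_rot"]).as_matrix();print(s["t"],p.round(4),"yaw",np.arctan2(m[1,0],m[0,0])-np.pi, m[:,2].round(3))
d=cam("wrist","w9"); print([(np.round(f["uv"],1),round(f["p"],2)) for f in find_in("case0","wrist")],"pred",proj(d,[.4715,.1313,.03],True))
# corners of the grey top via segmentation
im=d["img"].astype(int); g=im[100:270,190:370]; sat=g.max(2)-g.min(2); v=g.mean(2)
k=((v<135)&(v>40)&(sat<22)).astype(np.uint8); n,l,st,ce=cv2.connectedComponentsWithStats(cv2.morphologyEx(k,cv2.MORPH_OPEN,np.ones((3,3))))
for i in range(1,n):
    if st[i,4]>800:
        r=cv2.minAreaRect(np.argwhere(l==i)[:,::-1].astype(np.float32)); print(np.array(r[0])+[190,100],r[1],r[2])
c,s_=np.cos(.1972),np.sin(.1972)
print("top corners",[np.round(proj(d,[.4715+(c*a-s_*b)/1e3,.1313+(s_*a+c*b)/1e3,.034],True)[0]).tolist() for a,b in [(26,31),(26,-31),(-26,-31),(-26,31)]])
E
```

```text
27.7 [0.4719 0.1314 0.1808] yaw -6.086401162513118 [-0.001 -0.    -1.   ]
[(array([280.4, 195. ]), 0.78), (array([  9.2, 335.7]), 0.69)] pred [[276.31552496 193.71006709]]
[272.99998474 184.49998474] (165.99996948242188, 168.99996948242188) 0.0
[279. 193.] (58.0, 68.0) 90.0
[360.05587769 227.48252869] (14.830792427062988, 83.2449951171875) 1.060911774635315
[278.5 253.5] (31.0, 47.0) 90.0
top corners [[309.0, 222.0], [243.0, 222.0], [242.0, 167.0], [311.0, 167.0]]
```

Request:
move_arm(steps=[{"x":0,"y":0,"z":-6,"ax":0,"ay":0,"az":0,"claw":8.5},{"x":0,"y":0,"z":-12,"ax":0,"ay":0,"az":0,"claw":8.5},{"x":0,"y":0,"z":-16,"ax":0,"ay":0,"az":0,"claw":8.5},{"x":0,"y":0,"z":-17.8,"ax":0,"ay":0,"az":0,"claw":8.5},{"x":0,"y":0,"z":-17.8,"ax":0,"ay":0,"az":0,"claw":8.5}], squeeze=70)

```text
t: 28.42
position: [0.4708, 0.1308, 0.0019]
tcp_rot: [0.307, -3.123, 0.0]
force: [0.2, -0.9, 0.6]
opening: 0.993
grip_force: 0.0
```

Request:
move_arm(steps=[{"x":0,"y":0,"z":0,"ax":0,"ay":0,"az":0,"claw":5},{"x":0,"y":0,"z":0,"ax":0,"ay":0,"az":0,"claw":5},{"x":0,"y":0,"z":0,"ax":0,"ay":0,"az":0,"claw":5},{"x":0,"y":0,"z":0,"ax":0,"ay":0,"az":0,"claw":5},{"x":0,"y":0,"z":0,"ax":0,"ay":0,"az":0,"claw":5}], squeeze=70)

```text
t: 29.05
position: [0.473, 0.1311, 0.0044]
tcp_rot: [-0.307, 3.125, 0.0]
force: [0.0, -0.2, 4.9]
opening: 0.711
grip_force: 76.2
```

```bash
python3 - <<'E'
from place import *
s=observe();p=s["position"];print(p.round(4))
RL,t,n,x=target(50)
cur=R.from_rotvec(s["tcp_rot"]); des=RL*R.from_euler("z",np.pi)*R.from_euler("x",np.pi)
print((des*cur.inv()).as_rotvec().round(3),"target",t.round(4),"pre(+5cm n) delta",((t+.05*n-p)*100).round(2))
E
```

```text
[0.473  0.1311 0.0044]
[ 0.021 -0.26  -0.232] target [0.6565 0.006  0.1221] pre(+5cm n) delta [ 17.05 -12.46  16.6 ]
```

Request:
move_arm(steps=[{"x":0,"y":0,"z":6,"ax":0,"ay":0,"az":0,"claw":5},{"x":1,"y":-3,"z":11,"ax":0,"ay":0,"az":0,"claw":5},{"x":5,"y":-6.5,"z":15,"ax":0.007,"ay":-0.086,"az":-0.077,"claw":5},{"x":9,"y":-9.5,"z":16.8,"ax":0.014,"ay":-0.173,"az":-0.155,"claw":5},{"x":13,"y":-12.4,"z":16.8,"ax":0.021,"ay":-0.26,"az":-0.232,"claw":5}])

```text
t: 29.68
position: [0.605, 0.0053, 0.1749]
tcp_rot: [0.058, 2.873, -0.008]
force: [-0.4, -0.4, -1.7]
opening: 0.706
grip_force: 76.9
```

Request:
move_arm(steps=[{"x":4.1,"y":0,"z":0,"ax":0,"ay":0,"az":0,"claw":5},{"x":4.1,"y":0,"z":0,"ax":0,"ay":0,"az":0,"claw":5},{"x":4.5,"y":0,"z":-1.4,"ax":0,"ay":0,"az":0,"claw":5},{"x":4.9,"y":0,"z":-2.9,"ax":0,"ay":0,"az":0,"claw":5},{"x":5.2,"y":0,"z":-4.1,"ax":0,"ay":0,"az":0,"claw":5}])

```text
t: 30.3
position: [0.6532, 0.0072, 0.1284]
tcp_rot: [0.054, 2.883, -0.006]
force: [-0.3, -0.2, -0.9]
opening: 0.712
grip_force: 77.0
```

```bash
cat > chk.py <<'E'
from place import *
s=observe();p=s["position"];RL,t,n,x=target(50)
des=RL*R.from_euler("z",np.pi)*R.from_euler("x",np.pi); cur=R.from_rotvec(s["tcp_rot"])
print(s["t"],s["force"].round(1),s["opening"].round(3),"rot err",(des*cur.inv()).as_rotvec().round(3),"rel target in ledge mm",(RL.inv().apply(p-t)*1000).round(1))
E
python3 chk.py; sleep 0; python3 - <<'E'
from h import *
d=cam("wrist"); print([(np.round(f["uv"],1),round(f["p"],2)) for f in find_in("case0","wrist")])
E
```

```text
[(array([ 66., 255.]), 0.79), (array([275.3, 272.1]), 0.68)]Traceback (most recent call last):
  File "chk.py", line 4, in <module>
    print(s["t"],s["force"].round(1),s["opening"].round(3),"rot err",(des*cur.inv()).as_rotvec().round(3),"rel target in ledge mm",(RL.inv().apply(p-t)*1000).round(1))
                                     ^^^^^^^^^^^^^^^^^^
AttributeError: 'float' object has no attribute 'round'
```

Request:
move_arm(steps=[{"x":0.25,"y":0,"z":-0.2,"ax":0,"ay":0,"az":0,"claw":5},{"x":0.3,"y":0,"z":-0.4,"ax":0,"ay":0,"az":0,"claw":5},{"x":0.35,"y":0,"z":-0.6,"ax":0,"ay":0,"az":0,"claw":5},{"x":0.38,"y":0,"z":-0.8,"ax":0,"ay":0,"az":0,"claw":5},{"x":0.38,"y":0,"z":-0.9,"ax":0,"ay":0,"az":0,"claw":5}])

```text
t: 31.02
position: [0.6579, 0.0069, 0.1222]
tcp_rot: [0.054, 2.88, -0.007]
force: [-10.2, 0.4, 18.8]
opening: 0.714
grip_force: 79.3
```

Contact with the face at the same height as case B. Now slide down to the lip.

Request:
move_arm(steps=[{"x":0,"y":0,"z":0.2,"ax":0,"ay":0,"az":0,"claw":5},{"x":-0.2,"y":0,"z":0.15,"ax":0,"ay":0,"az":0,"claw":5},{"x":-0.4,"y":0,"z":0.1,"ax":0,"ay":0,"az":0,"claw":5},{"x":-0.6,"y":0,"z":0.05,"ax":0,"ay":0,"az":0,"claw":5},{"x":-0.68,"y":0,"z":0.03,"ax":0,"ay":0,"az":0,"claw":5}])

```text
t: 31.65
position: [0.6536, 0.0068, 0.1226]
tcp_rot: [0.053, 2.876, -0.007]
force: [10.9, 0.3, -2.7]
opening: 0.717
grip_force: 76.7
```

Request:
move_arm(steps=[{"x":0.25,"y":0,"z":0,"ax":0,"ay":0,"az":0,"claw":5},{"x":0.25,"y":0,"z":-0.1,"ax":0,"ay":0,"az":0,"claw":5},{"x":0.25,"y":0,"z":-0.15,"ax":0,"ay":0,"az":0,"claw":5},{"x":0.25,"y":0,"z":-0.15,"ax":0,"ay":0,"az":0,"claw":5},{"x":0.25,"y":0,"z":-0.15,"ax":0,"ay":0,"az":0,"claw":5}])

```text
t: 32.28
position: [0.6542, 0.0068, 0.1212]
tcp_rot: [0.054, 2.879, -0.007]
force: [-2.9, 1.0, 12.2]
opening: 0.715
grip_force: 78.8
```

Request:
move_arm(steps=[{"x":0,"y":0,"z":0.08,"ax":0,"ay":0,"az":0,"claw":5},{"x":0,"y":0,"z":0.08,"ax":0,"ay":0,"az":0,"claw":6.5},{"x":0,"y":0,"z":0.08,"ax":0,"ay":0,"az":0,"claw":8.5},{"x":0,"y":0,"z":0.08,"ax":0,"ay":0,"az":0,"claw":8.5},{"x":0,"y":0,"z":0.08,"ax":0,"ay":0,"az":0,"claw":8.5}])

```text
t: 32.9
position: [0.6533, 0.0069, 0.1204]
tcp_rot: [0.054, 2.882, -0.007]
force: [0.1, 1.2, -0.9]
opening: 0.994
grip_force: 0.0
```

Request:
move_arm(steps=[{"x":-0.5,"y":0,"z":2,"ax":0,"ay":0,"az":0,"claw":8.5},{"x":-1.6,"y":0,"z":6,"ax":0,"ay":0,"az":0,"claw":8.5},{"x":-6,"y":0,"z":10,"ax":0,"ay":0.13,"az":0,"claw":8.5},{"x":-12,"y":0,"z":12,"ax":0,"ay":0.258,"az":0,"claw":8.5},{"x":-18,"y":0,"z":14,"ax":0,"ay":0.258,"az":0,"claw":8.5}])

```text
t: 33.52
position: [0.475, 0.0066, 0.2603]
tcp_rot: [-0.057, -3.141, 0.015]
force: [-0.7, -0.4, 0.9]
opening: 0.998
grip_force: 0.0
```

Request:
move_arm(steps=[{"x":-5,"y":-1,"z":2,"ax":0,"ay":0,"az":0,"claw":8.5},{"x":-10,"y":-2,"z":4,"ax":0,"ay":0,"az":0,"claw":8.5},{"x":-14,"y":-3,"z":6,"ax":0,"ay":0,"az":0,"claw":8.5},{"x":-16,"y":-4,"z":8,"ax":0,"ay":0,"az":0,"claw":8.5},{"x":-16,"y":-4,"z":8,"ax":0,"ay":0,"az":0,"claw":8.5}])

```text
t: 34.15
position: [0.3147, -0.0336, 0.3414]
tcp_rot: [0.059, 3.136, -0.016]
force: [-0.4, -0.2, -0.6]
opening: 0.994
grip_force: 0.0
```

```bash
python3 - <<'E'
from place import *
s=observe();print(s["t"],s["position"].round(3))
S=cam("scene","s10");T=cam("top","t10")
RL=R.from_euler("ZY",[-.0374,-.2618]); o=np.array([.6268,-.0429,.110])
for n in ("scraper","loupe","jar","tape","cover"): print(n,[[(np.round(f["uv"]),round(f["p"],2)) for f in find_in(n,c)][:1] for c in ("top","scene")])
a=cv2.cvtColor(T["img"],cv2.COLOR_RGB2BGR)[110:310,90:480]; b=cv2.cvtColor(S["img"],cv2.COLOR_RGB2BGR)[140:310,80:500]
k=1.9
A=cv2.resize(a,None,fx=k,fy=k,interpolation=cv2.INTER_CUBIC);B=cv2.resize(b,(A.shape[1],int(170*A.shape[1]/420)),interpolation=cv2.INTER_CUBIC);k2=A.shape[1]/420
A=A[:290]
for yl,xf in ((-64,0),(51,1.5)):
    Q=[o+RL.apply(np.array(c)/1e3) for c in [(xf,yl-31,34),(xf+52,yl-31,34),(xf+52,yl+31,34),(xf,yl+31,34)]]
    cv2.polylines(A,[((proj(T,Q)-[90,110])*k).astype(int)],True,(0,0,255),1); cv2.polylines(B,[((proj(S,Q)-[80,140])*k2).astype(int)],True,(0,0,255),1)
cv2.imwrite("pics/f10.png",np.vstack([A,B])[:600]); print(A.shape,B.shape)
E
```

```text
34.15 [ 0.315 -0.034  0.341]
scraper [[(array([397., 200.]), 0.81)], [(array([169., 188.]), 0.68)]]
loupe [[(array([396., 198.]), 0.75)], [(array([327., 254.]), 0.68)]]
jar [[(array([327., 185.]), 0.71)], [(array([234., 223.]), 0.6)]]
tape [[(array([406., 277.]), 0.86)], [(array([177., 134.]), 0.62)]]
cover [[(array([154., 211.]), 0.64)], [(array([422., 244.]), 0.59)]]
(290, 741, 3) (299, 741, 3)
```

View pics/f10.png

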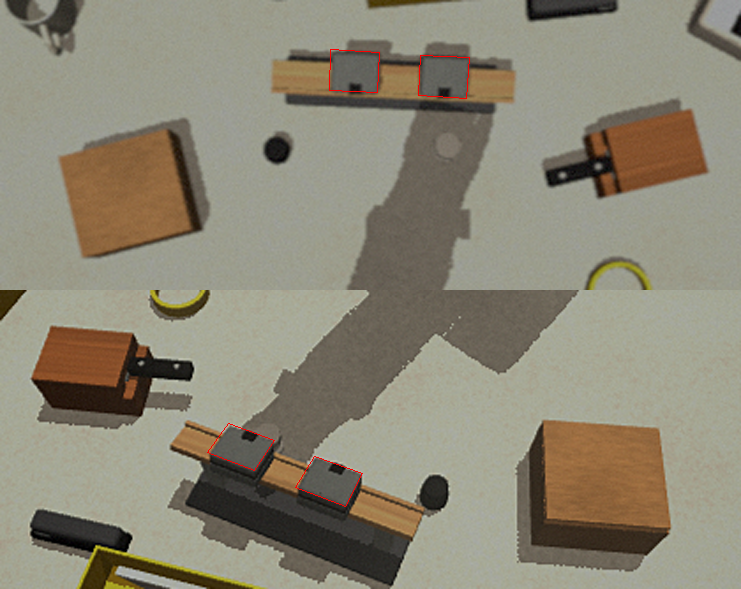

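The final view shows both cases on their predicted outlines at the lip, latches to the front. The scraper is home, the carton is flat and closed, and the bystanders are in place. Handing in.

```bash
python3 -c "
from workcell import *
print(hand_in())"
```

```text
the job is handed in; nothing more can be done
None
```

The job is handed in after about 34 s of robot time. The final pictures show both cases flat against the ledge lip, the scraper home in the block, the carton closed, and the loupe, jar and tape unmoved; the hand-in returned no verdict.

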